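# Clip carriage home, bead dish turned and held to the nail tip

## Task

Push the clip carriage along its rail until it clicks home against the tall stop, then lift the ring dish with its loose bead clear of the tray, turn it a quarter turn in the air so that its pouring lip points straight at the free end of the nail tip and in line with it, and finish still holding it there for me, the lip level with the tip and a finger's breadth short of it. Keep the dish level and the bead resting in its middle all the way. Touch neither the bead nor the wet nail tip, and leave the other things on the tray where they are.

Things in the scene. Friction and masses are not known exactly. Their poses are not given: they have to be found in the camera images.
- tray: Fixed red lacquered wooden tray, 340 mm (its x) by 560 mm (its y), floor 8 mm thick, rim 12 mm wide and 20 mm high over the table; everything stands on its floor. Origin under its centre, on the table.
- stand: Fixed stainless clip stand: base plate 72 mm (its x) by 200 mm (its y), 6 mm thick, 22 mm wide rail along y up to 12 mm, on which the clip carriage slides. Origin under the plate's centre. Working stop at y +66 to +76, 24 mm high; parked stop at y -95, 16 mm high; plunger housing at x +20 to +41, y +20 to +40, 23 mm high. Nothing on it, carriage included, is over 63 mm high.
- carriage (a joint): Clip carriage along the stand's +y, in m: 0 = parked end, 0.09 = at the working stop, clicked home. Under 1 N of friction; from 0.079 the ball plunger resists with up to about 7 N, at 0.085 it tips over, drives the carriage on to 0.09 and keeps it there with about 4 N. Left short of 0.085 it is not home. Steel block 40 mm (stand x) by 56 mm (stand y), 7 to 31 mm over the stand's underside.
- thumb_tab (a point): Centre of the top of the carriage's thumb tab, a steel block 14 x 14 mm rising from the carriage block (31 mm) to 47 mm over the stand's underside, 31 mm behind (stand -y) the clip post and nail tip. Its rear face, 7 mm behind this point, is flush with the carriage block's rear face; either can be pushed to +y.
- nail_tip: Practice nail tip gripped by the spring clip on the carriage, moving with it: 32 mm long, 12 mm wide, wet with gel, pointing level to the stand's -x at 54 mm over the stand's underside. Origin at its root in the clip, 12 mm in front (stand -x) of the clip post; axes parallel to the stand's; its free end at x -32 mm.
- tip_end (a point): Free end of the nail tip, 44 mm from the rail's middle line on the stand's -x side.
- dish: White ceramic ring dish, loose, about 90 g: round straight wall 64 mm across from 6 mm to the rim at 24 mm over its underside, wall 3 mm, inside dished, lowest (6 mm) at the centre. Pouring lip on its +x side. Origin at the centre of its underside, z up. Grip it across the wall from above, clear of the lip. It starts with its lip a quarter turn (+-15 deg) anticlockwise of the stand's +x.
- dish_lip (a point): Tip of the dish's pouring lip: 40 mm along the dish's +x from its centre, 20 mm over its underside.
- dish_middle (a point): Where the bead's centre is when it rests in the middle of the dish: 16 mm over the centre of the dish's underside.
- bead: Loose polished dark green stone bead (a plain ball) 20 mm across, about 10 g, lying in the middle of the dish. It rolls freely.
- bead_center (a point): Centre of the bead.
- jar: Bystander: lavender plastic jar with screw lid, 53 mm across, 45 mm high, loose. Origin at the centre of its underside. It and the dish may change places.
- polish: Bystander: small square polish bottle 30 x 30 mm with a black cap, 75 mm high, loose. Origin at the centre of its underside.
- glass_file: Bystander: glass nail file lying on the tray, 135 mm (its x) by 13 mm, 4 mm thick, loose. Origin at the centre of its underside.

How it is judged:
On the way, in this order (a step that is already met when the one before it is completed fails the run):
1. the clip carriage has clicked home at the working end (value of joint carriage above 0.0865 m), for 0.3 s.
2. the dish is lifted clear of the tray, not yet turned (height (world z) of dish above 0.02 m and contact force between the fingers and dish above 1 N and angle between the x axis of dish and the x axis of stand, either way round above 0.9 rad), for 0.1 s.
At the end, for the whole second after the job is handed in: Carriage within 3.5 mm of its stop. Dish held by the fingers only, still, level within 7 deg, its x within 15 deg of the stand's x; tip end 2 to 45 mm beyond the lip, within 16 mm sideways and 20 mm of the lip's height. Bead within 8 mm of the dish's middle (value of joint carriage above 0.0865 m and contact force between the fingers and dish above 1 N and height (world z) of dish above 0.02 m and contact force between dish and tray below 0.05 N and contact force between dish and stand below 0.05 N and angle between dish's own z axis and vertical below 0.12 rad and angle between the x axis of dish and the x axis of stand, either way round below 0.26 rad and x of tip_end in the frame of dish between 0.042 and 0.085 m and y of tip_end in the frame of dish between -0.016 and 0.016 m and z of tip_end in the frame of dish between 0 and 0.04 m and distance between bead_center and dish_middle below 0.008 m and linear speed of dish below 0.03 m/s and linear speed of bead below 0.06 m/s); the arm keeps its last pose, push and grip.
It fails at once if the nail tip is touched (contact force between nail_tip and anything else above 0.3 N).
It fails at once if the bead is touched by the robot (contact force between bead and the arm above 0.1 N or contact force between bead and the fingers above 0.1 N).
It fails at once if the bead runs to the rim or out of the dish (distance between bead_center and dish_middle above 0.014 m).
It fails at once if the dish is tipped (angle between dish's own z axis and vertical above 0.2 rad).
It fails at once if the jar, the polish bottle or the glass file is moved (distance of any of jar, polish, glass_file from where it was at the start of the episode above 0.015 m).
It also fails if it takes over 61 s, if anything falls off the work surface, if the arm or the gripper's body presses on something with over 40 N, if the wrist force passes 120 N, or if a joint passes its speed limit or range.

## Robot

A 6-joint arm with a two-finger parallel gripper is mounted at the origin on the work surface. World frame = base frame: x ahead of the robot, y to its left, z up, the work surface at z = 0. Lengths are in m, angles in rad, forces in N, time in s.
With the tool pointing down it reaches from about 0.4 to 0.825 m from the base axis. Payload 7 kg.
Tool frame: the origin (TCP) lies at the very end of the fingers, on their centre line; the grasp point (between the pads) lies 19 mm behind it; z points along the fingers, y is the line along which they close (so a half turn about z gives the same grasp; the last joint's range is limited). The gripper opens to 88 mm and grips with 3 to 60 N. Pads are 19 mm wide; open, the fingers measure 130 mm over their backs; the gripper's body (78 mm by 193 mm) begins 47 mm behind the grasp point.
Start: joints at [1.43, 0.359, 0.012, 0, -1.224, -0.288], TCP at [0.281, 0.614, 0.227] pointing down, gripper open.
Joint ranges: [-3.07, 3.07], [-1.43, 2.12], [-1.02, 1.25], [-3.03, 1.67], [-3.05, -0], [-3.03, 3.03]. Speed limits (rad/s): [2.39, 2.39, 3.01, 3.14, 3.14, 3.14].

## Interface

Orientations are given as [roll, pitch, yaw] about the fixed x, y, z axes, in that order (R = Rz(yaw) Ry(pitch) Rx(roll)).
In Python, from station import arm, grab_frame gives the robot as it stands.
- The arm moves only by the tool jog_arm, never from a script. Its argument "deltas" is a list that holds one entry, the list of rows, each a list of 4 numbers: the shift along the tool's x, y, z in units of 60 mm (1.0 is 60 mm), then the turn about the tool's z in units of 5 degrees (1.0 is 5 degrees). A call has 1 to 8 rows; each row is the pose to reach, as a shift and turn from the pose commanded when the call began, along the tool's axes at that moment; what a row does not reach only later rows make up. A row lasts 1/8 s, in which the tool goes at most 62.5 mm and 10.7 degrees, less where a joint would pass 70% of its speed; a pose out of reach is approached as far as the arm can. A call with a gripper value outside its range is refused whole. "grip" is the finger opening in mm, from 0 to 87.6, set as the call begins (left out, the last holds). The fingers move at their own pace and stop on an object; "squeeze" is the grip in N (left out, the last holds). Time passes only in rows, so rows that repeat a pose let the fingers close. It gives the time, the measured TCP pose, the force, the opening and the grip force at its end, in the units of the state.
- arm.get_state(): the state, without advancing time (a new reading comes with each control period).
- grab_frame(name): name is "side" or "top"; returns a dict with "img" (420x560x3 uint8, red, green, blue), "vfov" (degrees; the focal length in pixels is half the picture's height over the tangent of half this angle, whatever the lens; pixels are square), "cx", "cy" (the principal point, pixels), "dist_coeffs" ([k1, k2, p1, p2, k3] as OpenCV has them; the pictures are not rectified), "xyz" and "rotation" of the camera in the world. Camera axes: x right, y down, z forward; pixel columns grow to the right and rows downward; lengths in m; the calibration is good to about 2 mm. A picture is of the moment at which its call begins. There is no depth.
- arm.job_done(): hands the job in; it is judged then, once.
The state is a dict: "t": time; "q": joint angles; "qd": joint speeds; "joint_efforts": joint torques, N m; "eef_pos": TCP position; "ee_rot": TCP orientation; "force": force on the tool from outside, world axes, zero at the start; "moment": the same for the moment, N m; "width": finger opening in m; "gripper_force": force on a finger pad.
Only numpy, scipy, OpenCV 4.12 (cv2) and the standard library are available. Lean on these libraries where they do the work, as an engineer would, in place of code of your own. Each camera call takes 0.05 s, during which the arm holds its last target. There are 200 camera calls.

## Working session

There is one attempt and no reset: what is moved stays moved. The work goes in short steps, Python scripts to look and compute and a tool call to move; the robot and the scene stay as the last step left them, time stands still between calls to the robot, and variables do not carry over. Pictures are saved under pics/ and viewed, at most 10 in all, crops included, and the job is handed in when it is done.

Besides the shell and the picture viewer there is one more tool, called after ">>>" as name(argument=value, ...) on one line, values as JSON. jog_arm: Moves the arm, as the interface text tells. Its arguments: {"type":"object","properties":{"deltas":{"type":"array"},"grip":{"type":"number"},"squeeze":{"type":"number"}},"required":["deltas"]}

```bash
ls; mkdir -p pics; python3 - <<'E'
from station import arm, grab_frame
import cv2, pickle
print(arm.get_state())
for n in ("side","top"):
    f=grab_frame(n); pickle.dump(f,open(f"pics/{n}0.pkl","wb"))
    cv2.imwrite(f"pics/{n}0.png",f["img"][:,:,::-1])
    print(n,{k:v for k,v in f.items() if k!="img"})
E
```

```text
pics
{'t': 0.0, 'q': array([ 1.43011345e+00,  3.59371408e-01,  1.10223893e-02, -3.60366560e-04,
       -1.22409935e+00, -2.88104610e-01]), 'qd': array([-0.00029722,  0.00037411,  0.00071003, -0.00068248,  0.00039112,
       -0.00048708]), 'joint_efforts': array([ 5.09600013e-04, -5.82728112e+01,  2.93059874e+01,  6.99730039e+00,
        6.95429437e-03, -1.84238720e-04]), 'eef_pos': array([0.2804554 , 0.61341615, 0.22561499]), 'ee_rot': array([ 3.13991244e+00, -1.44648624e-04, -4.28910098e-01]), 'force': array([ 0.34951689,  0.60751623, -0.39284895]), 'moment': array([-0.01672007,  0.02655437, -0.02900029]), 'gripper_force': 0.0, 'width': 0.08783427257616207}
side {'vfov': 52.72862337183258, 'cx': 277.72170336430804, 'cy': 209.3359986062882, 'dist_coeffs': array([-0.09146682,  0.        ,  0.        ,  0.        ,  0.        ]), 'xyz': array([ 0.46118154, -0.65874654,  0.45867787]), 'rotation': array([-2.06984829,  0.00572019, -0.1822049 ])}
top {'vfov': 47.47852333786102, 'cx': 279.4773915940161, 'cy': 213.58310480511193, 'dist_coeffs': array([0.05789643, 0.        , 0.        , 0.        , 0.        ]), 'xyz': array([0.48429538, 0.03289356, 0.97042405]), 'rotation': array([-3.02837042,  0.02062592, -1.58972315])}
```

View pics/top0.png

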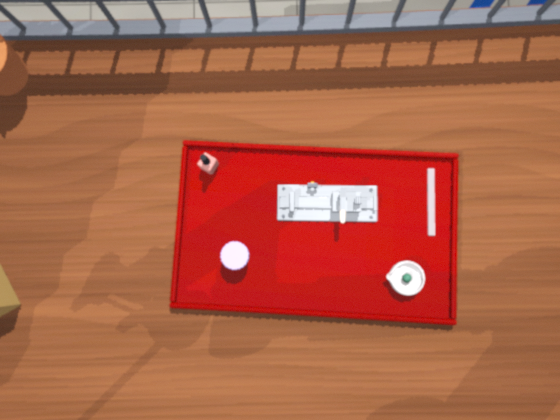

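View pics/side0.png

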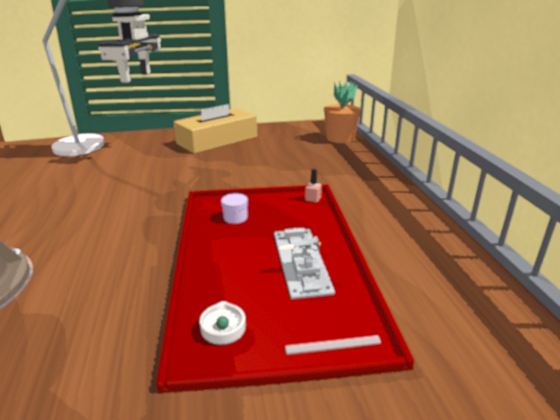

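The top view shows the stand around (328,203), with the tip pointing down towards the robot at about (341,220), the dish at (407,279) with its lip to the left at (388,277), the jar at (235,255), the polish bottle at (208,163) and the file at (431,202). The side view has the dish at (223,323) and the stand at (303,262). I'll zoom in next.

```bash
cat > h.py <<'E'
import numpy as np, cv2, pickle
from scipy.spatial.transform import Rotation as R
def load(n): return pickle.load(open(f"pics/{n}.pkl","rb"))
def K(f):
    fl=f["img"].shape[0]/2/np.tan(np.radians(f["vfov"])/2)
    return np.array([[fl,0,f["cx"]],[0,fl,f["cy"]],[0,0,1]])
def Rot(f): return R.from_euler("xyz",f["rotation"]).as_matrix()
def ray(f,px):
    u=cv2.undistortPoints(np.array([[px]],float),K(f),f["dist_coeffs"])[0,0]
    return f["xyz"], Rot(f)@np.array([u[0],u[1],1])
def at_z(f,px,z):
    o,d=ray(f,px); return o+d*(z-o[2])/d[2]
def tri(fa,pa,fb,pb):
    o1,d1=ray(fa,pa); o2,d2=ray(fb,pb)
    s=np.linalg.lstsq(np.c_[d1,-d2],o2-o1,rcond=None)[0]
    a,b=o1+s[0]*d1,o2+s[1]*d2
    return (a+b)/2, np.linalg.norm(a-b)
def proj(f,P):
    M=Rot(f).T; return cv2.projectPoints(np.atleast_2d(P).astype(float),M,-M@f["xyz"],K(f),f["dist_coeffs"])[0][:,0]
def crop(f,x,y,w,h,s): return cv2.resize(f["img"][y:y+h,x:x+w,::-1],None,fx=s,fy=s,interpolation=cv2.INTER_CUBIC)
E
python3 - <<'E'
from h import *
t,s=load("top0"),load("side0")
a=np.hstack([crop(t,270,175,115,70,4),crop(t,380,255,55,50,6)[:280]])
b=np.hstack([crop(s,268,222,75,80,4),crop(s,190,295,70,60,5)[:320]])
print(a.shape,b.shape)
W=max(a.shape[1],b.shape[1]); p=lambda m:np.pad(m,((0,0),(0,W-m.shape[1]),(0,0)))
o=np.vstack([p(a),p(b)]); print(o.shape); cv2.imwrite("pics/m1.png",o)
# dish + bead by colour
for f,n,(x,y,w,h) in ((t,"top",(380,255,55,50)),(s,"side",(190,295,70,60))):
    c=f["img"][y:y+h,x:x+w].astype(int); 
    wh=c[...,1]>110; g=(c[...,1]>c[...,0]+15)
    for m in(wh,g):
        yy,xx=np.nonzero(m); print(n,m.sum(),xx.mean()+x,yy.mean()+y,xx.min()+x,xx.max()+x,yy.min()+y,yy.max()+y)
print([at_z(t,p,.02).round(3) for p in ((187,143),(457,155),(455,322),(173,306))])
E
```

```text
Traceback (most recent call last):
ValueError: all the input array dimensions except for the concatenation axis must match exactly, but along dimension 0, the array at index 0 has size 320 and the array at index 1 has size 300
```

```bash
python3 - <<'E'
from h import *
t,s=load("top0"),load("side0")
a=np.hstack([crop(t,270,175,115,60,4),crop(t,380,255,60,60,4)])
b=np.hstack([crop(s,268,222,75,80,4),crop(s,190,290,70,80,4)])
W=max(a.shape[1],b.shape[1]); p=lambda m:np.pad(m,((0,0),(0,W-m.shape[1]),(0,0)))
o=np.vstack([p(a),p(b)]); print(o.shape); cv2.imwrite("pics/m1.png",o)
for f,n,(x,y,w,h) in ((t,"top",(380,255,55,50)),(s,"side",(190,295,70,60))):
    c=f["img"][y:y+h,x:x+w].astype(int); 
    wh=c[...,1]>110; g=(c[...,1]>c[...,0]+15)
    for m in(wh,g):
        yy,xx=np.nonzero(m); print(n,m.sum(),xx.mean()+x,yy.mean()+y,xx.min()+x,xx.max()+x,yy.min()+y,yy.max()+y)
print([at_z(t,p,.02).round(3) for p in ((187,143),(457,155),(455,322),(173,306))])
E
```

```text
(560, 700, 3)
top 1060 406.4820754716981 277.4566037735849 386 425 260 295
top 66 406.57575757575756 277.42424242424244 402 411 273 282
side 1564 222.576726342711 322.65089514066494 199 245 301 343
side 111 222.1081081081081 322.13513513513516 217 227 316 328
[array([0.742, 0.236, 0.02 ]), array([ 0.703, -0.307,  0.02 ]), array([ 0.376, -0.282,  0.02 ]), array([0.415, 0.263, 0.02 ])]
```

View pics/m1.png

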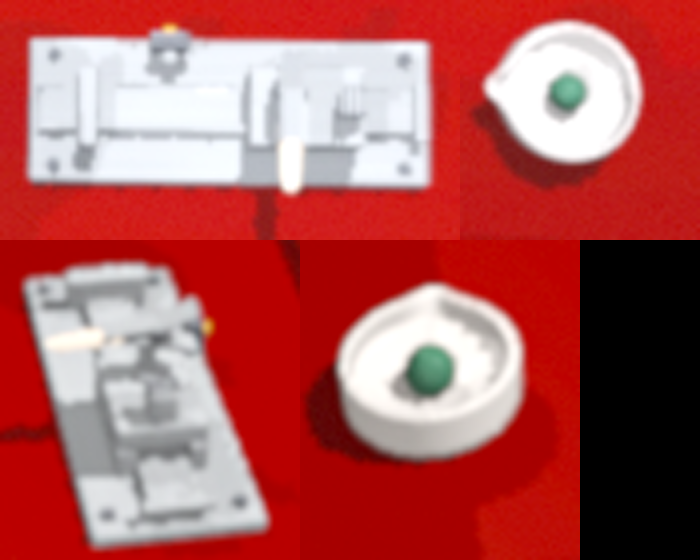

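The montage shows three things:
- **Stand corners, top crop:** (31,40), (430,43), (431,186) and (29,183).
- **Nail tip:** its free end is at (291,193) in the top crop and (45,341) in the side crop.
- **Dish:** the lip is at (486,88) in the top crop and (432,287) in the side crop, and the bead sits in the middle.

```bash
python3 - <<'E'
from h import *
np.set_printoptions(precision=4,suppress=True)
t,s=load("top0"),load("side0")
T=lambda x,y:((x+.5)/4-.5+270,(y+.5)/4-.5+175)
S=lambda x,y:((x+.5)/4-.5+268,(y-240+.5)/4-.5+222)
D=lambda x,y:((x-460+.5)/4-.5+380,(y+.5)/4-.5+255)
E=lambda x,y:((x-300+.5)/4-.5+190,(y-240+.5)/4-.5+290)
c=np.array([at_z(t,T(*p),.014) for p in((31,40),(430,43),(431,186),(29,183))]); print("corners",c)
m=c.mean(0); ya=(c[0]+c[3]-c[1]-c[2])[:2]; ya/=np.linalg.norm(ya); print("stand centre",m,"y axis",ya,"yaw of stand x",np.degrees(np.arctan2(-ya[0],ya[1])))
print("size",np.linalg.norm(c[0]-c[1]),np.linalg.norm(c[0]-c[3]))
# side corners for check : near-left(95,546), near-right(268,524), far-left(23,282), far right (168,268)
print("side corners",[at_z(s,S(*p),.014) for p in((95,544),(268,522),(23,282))])
print("tip end",tri(t,T(291,193),s,S(45,342)))
print("corner tri",tri(t,T(431,186),s,S(95,544)))
print("bead",tri(t,D(568,91),s,E(431,369)), "colour centroid", tri(t,(406.58,277.42),s,(222.1,322.1)))
print("lip",tri(t,D(486,88),s,E(432,287)))
# rim circle in top : left excluded
print("rim z.03: right,top,bottom",[at_z(t,D(*p),.032) for p in((641,92),(568,21),(570,162))])
# front low / rim points in side
print("side rim L/R",[at_z(s,E(*p),.032) for p in((338,365),(523,360))])
# model reprojection
ax=np.array([ya[1],-ya[0]]); 
def w(x,y,z): return np.r_[m[:2]+ax*x+ya*y,z+.008]
for q in (0,.005):
  for nm,P in (("tab",None),):
    pass
e=tri(t,T(291,193),s,S(45,342))[0]; d=e[:2]-m[:2]; print("tip end in stand",d@ax,d@ya)
E
```

```text
corners [[ 0.6527  0.0537  0.014 ]
 [ 0.6465 -0.1474  0.014 ]
 [ 0.5741 -0.1449  0.014 ]
 [ 0.5798  0.0561  0.014 ]]
stand centre [ 0.6133 -0.0456  0.014 ] y axis [0.0296 0.9996] yaw of stand x -1.6952583400267105
size 0.20118493645718002 0.07293132997432793
side corners [array([ 0.5747, -0.1487,  0.014 ]), array([ 0.6462, -0.1489,  0.014 ]), array([0.5808, 0.0522, 0.014 ])]
tip end (array([ 0.5686, -0.0701,  0.0596]), np.float64(0.0014767549279173526))
corner tri (array([ 0.5749, -0.1455,  0.0112]), np.float64(0.0010134167201418436))
bead (array([ 0.4624, -0.1945,  0.0243]), np.float64(0.00043275064880067424)) colour centroid (array([ 0.4621, -0.1945,  0.024 ]), np.float64(0.00010099740458296225))
lip (array([ 0.4652, -0.1543,  0.0284]), np.float64(0.0018571704421772503))
rim z.03: right,top,bottom [array([ 0.4614, -0.2273,  0.032 ]), array([ 0.4959, -0.1944,  0.032 ]), array([ 0.4287, -0.1918,  0.032 ])]
side rim L/R [array([ 0.4299, -0.1948,  0.032 ]), array([ 0.4954, -0.204 ,  0.032 ])]
tip end in stand -0.043947816424298035 -0.025780041096095843
```

The stand is centred near (0.613,-0.047), with its x axis at about -1.7°. The dish is at (0.462,-0.194) with its lip bearing about 86°. The tip end is at (0.569,-0.070,0.06). The first move goes towards the carriage's rear with the fingers closed.

>>> jog_arm(deltas=[[[0.5,0.45,0,0.7],[1.2,1.06,0,1.7],[1.9,1.7,0.1,2.7],[2.6,2.3,0.2,3.7],[3.3,2.9,0.3,4.7],[4.0,3.55,0.3,5.7],[4.7,4.15,0.3,6.7],[5.2,4.6,0.3,7.5]]], grip=0, squeeze=20)

```text
t: 1.1
eef_pos: [0.45, 0.231, 0.2085]
ee_rot: [3.141, -0.0, -1.087]
force: [0.5, 0.3, 0.3]
width: 0.0132
gripper_force: 0.0
```

```bash
cat > go.py <<'E'
# usage: go.py x y z yawdeg : shift in tool units from the measured pose
import sys, numpy as np
from station import arm
from scipy.spatial.transform import Rotation as R
s=arm.get_state(); x,y,z,w=map(float,sys.argv[1:])
Rm=R.from_euler("xyz",s["ee_rot"]).as_matrix()
d=Rm.T@(np.array([x,y,z])-s["eef_pos"])/.06
print("units",d.round(2),"turn",round(((np.degrees(s["ee_rot"][2])-w+180)%360-180)/5,2),"t",s["t"],s["eef_pos"].round(4),np.degrees(s["ee_rot"]).round(2),"q",s["q"].round(2),"F",s["force"].round(2),"w",round(s["width"],4),s["gripper_force"])
E
python3 go.py 0.6105 -0.131 0.12 -88.3
```

```text
units [6.59 0.44 1.48] turn 5.21 t 1.1 [0.45   0.231  0.2085] [179.99  -0.   -62.26] q [ 0.86  0.09 -0.38 -0.   -1.1  -0.38] F [0.47 0.27 0.27] w 0.0132 0.0
```

>>> jog_arm(deltas=[[[0.9,0.06,0.2,0.7],[1.8,0.12,0.4,1.4],[2.8,0.2,0.6,2.2],[3.7,0.25,0.8,3.0],[4.6,0.3,1.0,3.8],[5.5,0.37,1.2,4.5],[6.2,0.42,1.4,5.0],[6.6,0.44,1.48,5.2]]])

```text
t: 2.1
eef_pos: [0.6115, -0.1313, 0.1181]
ee_rot: [3.139, -0.0, -1.54]
force: [-0.1, 0.2, 0.2]
width: 0.0005
gripper_force: 0.0
```

```bash
python3 go.py 0.6105 -0.131 0.034 -88.3
```

```text
units [-0.    0.01  1.4 ] turn 0.01 t 2.1 [ 0.6115 -0.1313  0.1181] [179.87  -0.   -88.24] q [ 0.1   0.37 -0.24 -0.   -0.97 -0.07] F [-0.08  0.18  0.15] w 0.0005 0.0
```

>>> jog_arm(deltas=[[[0,0,0.3,0],[0,0,0.6,0],[0,0,0.9,0],[0,0,1.1,0],[0,0,1.25,0],[0,0,1.35,0],[0,0,1.4,0],[0,0,1.4,0]]])

```text
t: 3.1
eef_pos: [0.6119, -0.1291, 0.0359]
ee_rot: [-3.141, -0.0, -1.537]
force: [-0.4, 0.6, -0.4]
width: 0.0009
gripper_force: 0.0
```

```bash
python3 go.py 0.613 -0.051 0.034 -88.3;  python3 - <<'E'
from h import *
from station import grab_frame
o=[]
for n in ("side","top"):
    f=grab_frame(n); pickle.dump(f,open(f"pics/{n}1.pkl","wb"))
    o.append(crop(f,*((250,180,110,130,4) if n=="side" else (260,165,130,85,3))))
H=max(a.shape[0] for a in o); W=sum(a.shape[1] for a in o)
im=np.zeros((H,W,3),np.uint8); im[:o[0].shape[0],:o[0].shape[1]]=o[0]; im[:o[1].shape[0],o[0].shape[1]:]=o[1]
im=im[:, :]; s=min(1,800/W); im=cv2.resize(im,None,fx=s,fy=s); cv2.imwrite("pics/m2.png",im); print(s,im.shape)
E
```

```text
units [-1.3  -0.06  0.03] turn 0.05 t 3.1 [ 0.6119 -0.1291  0.0359] [-179.99   -0.    -88.07] q [ 0.1   0.46 -0.32  0.   -0.79 -0.07] F [-0.4   0.6  -0.39] w 0.0009 0.0
0.963855421686747 (501, 800, 3)
```

View pics/m2.png

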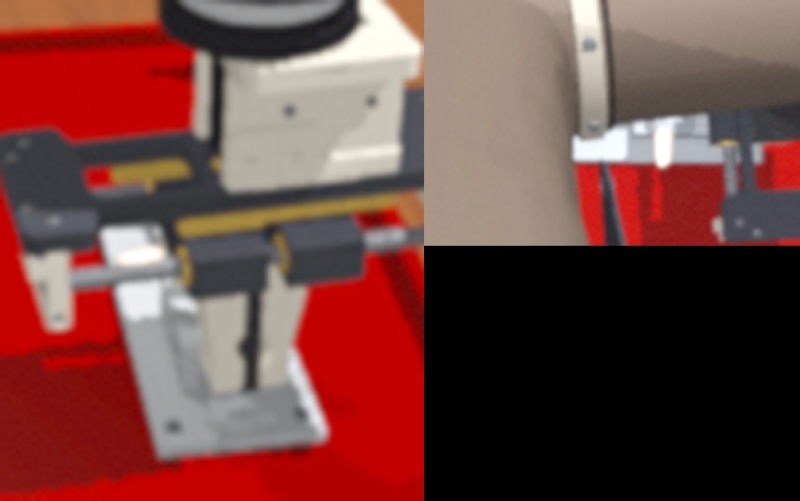

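The picture shows the closed fingers standing over the rail just behind the carriage (fingertips at about (250,388) in the left crop), clear of the nail tip. Now I'll push.

>>> jog_arm(deltas=[[[-0.1,0,0,0],[-0.25,-0.01,0,0],[-0.4,-0.02,0,0],[-0.55,-0.03,0,0],[-0.7,-0.03,0,0],[-0.85,-0.04,0,0],[-1.0,-0.05,0,0],[-1.1,-0.05,0,0]]])

```text
t: 4.2
eef_pos: [0.6126, -0.0624, 0.0357]
ee_rot: [3.142, 0.0, -1.537]
force: [0.2, -0.9, 0.4]
width: 0.0005
gripper_force: 0.4
```

```bash
python3 go.py 0.613 -0.048 0.034 -88.3; python3 go.py 0.613 -0.048 0.034 -88.3
```

```text
units [-0.24 -0.01  0.03] turn 0.05 t 4.2 [ 0.6126 -0.0624  0.0357] [180.     0.   -88.05] q [ 0.22  0.44 -0.34 -0.   -0.78 -0.18] F [ 0.21 -0.94  0.36] w 0.0005 0.41327799614009564
units [-0.24 -0.01  0.03] turn 0.05 t 4.2 [ 0.6126 -0.0624  0.0357] [180.     0.   -88.05] q [ 0.22  0.44 -0.34 -0.   -0.78 -0.18] F [ 0.21 -0.94  0.36] w 0.0005 0.41327799614009564
```

>>> jog_arm(deltas=[[[-0.05,0,0,0],[-0.1,0,0,0],[-0.13,0,0,0],[-0.16,0,0,0]]])

```text
t: 4.7
eef_pos: [0.6123, -0.055, 0.0358]
ee_rot: [3.141, -0.002, -1.537]
force: [3.1, -10.6, -1.7]
width: 0.0005
gripper_force: 5.5
```

>>> jog_arm(deltas=[[[-0.03,0,0,0],[-0.06,0,0,0]]])

```text
t: 4.95
eef_pos: [0.6124, -0.0515, 0.0359]
ee_rot: [-3.142, -0.002, -1.538]
force: [3.5, -8.0, -2.0]
width: 0.0007
gripper_force: 4.1
```

>>> jog_arm(deltas=[[[-0.03,0,0,0],[-0.03,0,0,0]]])

```text
t: 5.2
eef_pos: [0.6119, -0.0482, 0.0356]
ee_rot: [3.141, 0.0, -1.538]
force: [0.1, 0.4, -1.0]
width: 0.0004
gripper_force: 0.0
```

The resistance peaked at about 10 N and then fell to 0, so the plunger tipped over. I'll back off, lift, and move above the dish, opening the fingers on the way.

>>> jog_arm(deltas=[[[0.15,0,0,0],[0.3,0,-0.2,0],[0.4,0,-0.6,0],[0.4,0,-1.1,0],[0.6,0.1,-1.5,0],[1.0,0.6,-1.6,0.5],[1.4,1.2,-1.6,1.0],[1.8,1.8,-1.6,1.1]]])

```text
t: 6.2
eef_pos: [0.5068, -0.1608, 0.1328]
ee_rot: [-3.14, 0.0, -1.634]
force: [0.4, -0.6, -0.1]
width: 0.0007
gripper_force: 0.0
```

```bash
python3 go.py 0.4624 -0.1945 0.13 -94
```

```text
units [0.61 0.7  0.05] turn 0.08 t 6.2 [ 0.5068 -0.1608  0.1328] [-1.7993e+02  1.0000e-02 -9.3620e+01] q [ 0.06  0.21 -0.43  0.   -0.93 -0.13] F [ 0.39 -0.57 -0.15] w 0.0007 0.0
```

>>> jog_arm(deltas=[[[0.2,0.25,0,0.05],[0.4,0.5,0,0.08],[0.55,0.65,0.03,0.08],[0.61,0.7,0.05,0.08],[0.61,0.7,0.05,0.08],[0.61,0.7,0.05,0.08],[0.61,0.7,0.05,0.08],[0.61,0.7,0.05,0.08]]], grip=80)

```text
t: 7.2
eef_pos: [0.4637, -0.1933, 0.1287]
ee_rot: [3.141, -0.0, -1.64]
force: [0.3, 0.5, 0.2]
width: 0.0752
gripper_force: 0.0
```

```bash
python3 go.py 0.4624 -0.1945 0.07 -94;  python3 - <<'E'
from h import *
from station import grab_frame
o=[]
for n in ("side","top"):
    f=grab_frame(n); pickle.dump(f,open(f"pics/{n}2.pkl","wb"))
    o.append(crop(f,*((170,180,180,180,3) if n=="side" else (260,165,190,140,3))))
im=np.vstack([np.pad(o[1],((0,0),(0,0),(0,0)))]); 
H=max(a.shape[0] for a in o); W=sum(a.shape[1] for a in o)
im=np.zeros((H,W,3),np.uint8); im[:o[0].shape[0],:o[0].shape[1]]=o[0]; im[:o[1].shape[0],o[0].shape[1]:]=o[1]
s=800/W; im=cv2.resize(im,None,fx=s,fy=s); cv2.imwrite("pics/m3.png",im); print(s,im.shape)
E
```

```text
units [0.02 0.02 0.98] turn 0.01 t 7.2 [ 0.4637 -0.1933  0.1287] [179.99  -0.   -93.95] q [-0.    0.17 -0.5  -0.   -0.91 -0.07] F [0.31 0.49 0.24] w 0.0752 0.0
0.7207207207207207 (389, 800, 3)
```

View pics/m3.png

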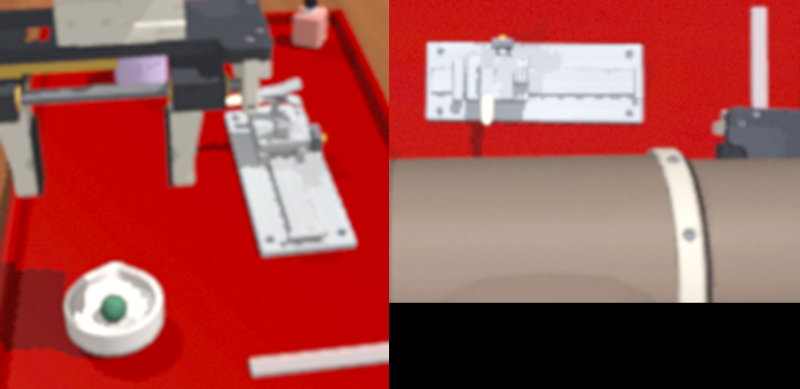

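The carriage sits against the working stop, with the tip end now at (487,124) in the right crop. The dish and bead are undisturbed at (113,305) in the left crop, and the open fingers straddle the dish above it. Next I'll descend.

>>> jog_arm(deltas=[[[0.0,0.02,0.3,0],[0.01,0.02,0.7,0],[0.01,0.02,1.1,0],[0.01,0.02,1.4,0],[0.01,0.02,1.65,0],[0.01,0.02,1.8,0],[0.01,0.02,1.9,0],[0.01,0.02,1.92,0]]])

```text
t: 8.3
eef_pos: [0.4624, -0.1941, 0.0135]
ee_rot: [3.141, -0.0, -1.64]
force: [0.1, -0.2, -0.3]
width: 0.0797
gripper_force: 0.0
```

```bash
python3 go.py 0.4624 -0.1945 0.0125 -94; python3 - <<'E'
from h import *
np.set_printoptions(precision=4,suppress=True)
t,s=load("top2"),load("side2")
k=.7207*3
a=((487-389)/k+260-.3,124/k+165-.3); b=(227/k+170-.3,101/k+180-.3)
e=at_z(t,a,.062); print(e,tri(t,a,s,b))
m=np.array([.6133,-.0466]); ya=np.array([.0296,.9996]); ax=np.array([ya[1],-ya[0]])
print("in stand",(e[:2]-m)@ax,(e[:2]-m)@ya, "model home", m+ax*-.044+ya*.048)
E
```

```text
units [ 0.01 -0.    0.02] turn 0.01 t 8.3 [ 0.4624 -0.1941  0.0135] [179.99  -0.   -93.97] q [-0.    0.33 -0.62  0.   -0.62 -0.06] F [ 0.13 -0.22 -0.25] w 0.0797 0.0
[0.5706 0.0012 0.062 ] (array([0.5729, 0.0009, 0.0581]), np.float64(0.0036842632860943163))
in stand -0.044052633073676364 0.04653384547915318 model home [0.5707 0.0027]
```

>>> jog_arm(deltas=[[[0,0,0,0],[0,0,0,0],[0,0,0,0]]], grip=68, squeeze=20)

```text
t: 8.68
eef_pos: [0.4626, -0.1941, 0.0139]
ee_rot: [-3.141, 0.0, -1.64]
force: [0.3, 0.4, -0.5]
width: 0.0682
gripper_force: 0.0
```

>>> jog_arm(deltas=[[[0,0,0,0],[0,0,0,0],[0,0,0,0],[0,0,0,0],[0,0,0,0]]], grip=56, squeeze=20)

```text
t: 9.3
eef_pos: [0.4622, -0.1941, 0.0137]
ee_rot: [3.141, -0.0, -1.64]
force: [-1.8, 0.9, 5.8]
width: 0.0637
gripper_force: 20.0
```

>>> jog_arm(deltas=[[[0,0,-0.03,0],[0,0,-0.1,0],[0,0,-0.2,0],[0,0,-0.32,0],[0,0,-0.44,0],[0,0,-0.54,0],[0,0,-0.6,0],[0,0,-0.6,0]]])

```text
t: 10.3
eef_pos: [0.4625, -0.1941, 0.0498]
ee_rot: [-3.141, 0.0, -1.64]
force: [-0.3, 0.9, -1.6]
width: 0.0641
gripper_force: 20.0
```

```bash
python3 go.py 0.4624 -0.1945 0.06 -94;  python3 - <<'E'
from h import *
from station import grab_frame
f=grab_frame("side"); pickle.dump(f,open(f"pics/side3.pkl","wb"))
cv2.imwrite("pics/m4.png",crop(f,150,200,140,150,4))
E
```

```text
units [ 0.01  0.   -0.17] turn 0.01 t 10.3 [ 0.4625 -0.1941  0.0498] [-179.97    0.    -93.97] q [-0.    0.27 -0.59  0.   -0.71 -0.06] F [-0.31  0.88 -1.57] w 0.0641 19.999928085599095
```

View pics/m4.png

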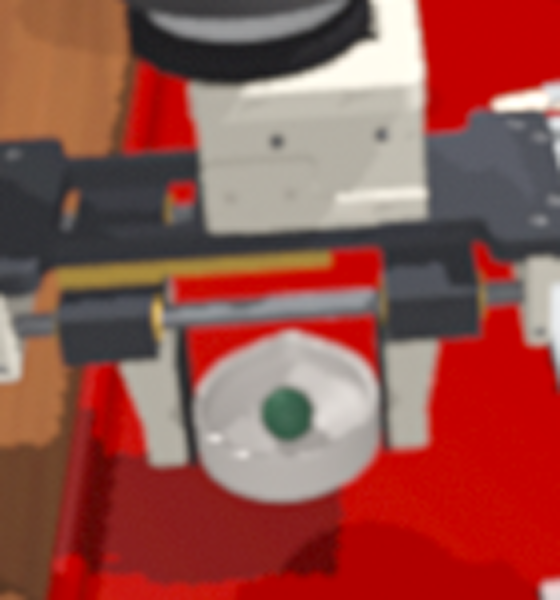

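The dish is lifted level between the fingers, with the lip at (290,332), the bead in the middle at (287,412) and the tray floor clear below. Next is a slow turn of about 87.5° in place.

>>> jog_arm(deltas=[[[0,0,0,0.2],[0,0,0,0.6],[0,0,0,1.3],[0,0,0,2.1],[0,0,0,3.0],[0,0,0,3.9],[0,0,0,4.8],[0,0,0,5.7]]])

```text
t: 11.35
eef_pos: [0.4623, -0.1941, 0.0494]
ee_rot: [3.141, -0.0, -2.142]
force: [-0.9, 0.2, -1.0]
width: 0.0638
gripper_force: 20.0
```

>>> jog_arm(deltas=[[[0,0,0,0.9],[0,0,0,1.8],[0,0,0,2.7],[0,0,0,3.6],[0,0,0,4.5],[0,0,0,5.4],[0,0,0,6.3],[0,0,0,7.2]]])

```text
t: 12.35
eef_pos: [0.4623, -0.1941, 0.0494]
ee_rot: [3.141, -0.0, -2.77]
force: [1.2, -0.1, -1.2]
width: 0.0638
gripper_force: 20.0
```

>>> jog_arm(deltas=[[[0,0,0,0.9],[0,0,0,1.8],[0,0,0,2.7],[0,0,0,3.5],[0,0,0,4.1],[0,0,0,4.5],[0,0,0,4.6],[0,0,0,4.6]]])

```text
t: 13.35
eef_pos: [0.4623, -0.1941, 0.0495]
ee_rot: [3.142, -0.0, 3.116]
force: [-0.7, -0.1, -0.9]
width: 0.0634
gripper_force: 20.0
```

```bash
python3 go.py 0.5146 0.0035 0.048 178.3
```

```text
units [-0.79  3.31  0.03] turn 0.05 t 13.35 [ 0.4623 -0.1941  0.0495] [180.    -0.   178.54] q [-0.    0.27 -0.59 -0.   -0.71 -1.59] F [-0.71 -0.06 -0.88] w 0.0634 19.999940854031593
```

>>> jog_arm(deltas=[[[0,0.03,0,0],[0,0.1,0,0],[0,0.22,0,0],[0,0.38,0,0],[0,0.56,0,0],[0,0.76,0,0],[0,0.96,0,0],[-0.02,1.16,0,0]]])

```text
t: 14.35
eef_pos: [0.4654, -0.1236, 0.0496]
ee_rot: [3.142, 0.0, 3.116]
force: [-0.5, 0.3, -2.5]
width: 0.0639
gripper_force: 20.0
```

>>> jog_arm(deltas=[[[-0.03,0.2,0,0],[-0.08,0.4,0,0],[-0.13,0.6,0,0],[-0.18,0.8,0,0],[-0.23,1.0,0,0],[-0.28,1.2,0,0],[-0.33,1.4,0,0],[-0.38,1.58,0,0]]])

```text
t: 15.35
eef_pos: [0.4908, -0.0295, 0.0496]
ee_rot: [3.142, 0.0, 3.116]
force: [0.2, -1.2, -1.1]
width: 0.0634
gripper_force: 20.0
```

>>> jog_arm(deltas=[[[-0.04,0.17,0,0],[-0.07,0.31,0,0],[-0.09,0.42,0,0],[-0.1,0.5,0,0],[-0.1,0.55,0,0],[-0.1,0.57,0,0],[-0.1,0.57,0,0],[-0.1,0.57,0,0]]])

```text
t: 16.35
eef_pos: [0.4974, 0.0035, 0.0496]
ee_rot: [-3.142, -0.0, 3.116]
force: [-1.1, 0.2, -2.4]
width: 0.0638
gripper_force: 20.0
```

```bash
python3 go.py 0.5146 0.0035 0.048 178.3;  python3 - <<'E'
from h import *
from station import grab_frame
o=[]
for n in ("side","top"):
    f=grab_frame(n); pickle.dump(f,open(f"pics/{n}4.pkl","wb"))
    o.append(crop(f,*((200,180,140,130,3) if n=="side" else (260,165,120,130,3))))
cv2.imwrite("pics/m5.png",np.hstack(o))
E
```

```text
units [-0.29  0.01  0.03] turn 0.04 t 16.35 [0.4974 0.0035 0.0496] [-180.     -0.    178.52] q [ 0.4   0.26 -0.6   0.   -0.71 -2.  ] F [-1.07  0.2  -2.43] w 0.0638 19.9998764321208
```

View pics/m5.png

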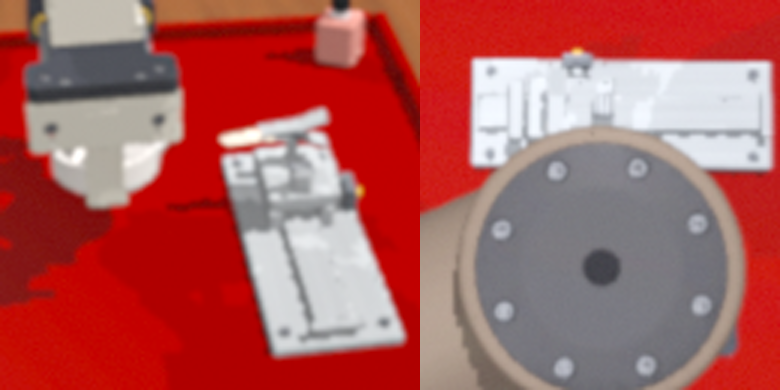

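The left crop shows the dish held behind the near finger, with its lip's right edge at about (162,152) and the tip end at (220,138). In the right crop the arm hides the dish. I'll check the lip and tip numbers.

```bash
python3 - <<'E'
from h import *
np.set_printoptions(precision=4,suppress=True)
s=load("side4"); t=load("top2")
b=(200+220/3-.3,180+138/3-.3); a=((487-389)/2.162+260-.3,124/2.162+165-.3)
print("tip tri",tri(t,a,s,b))
c=np.array([.4974,.0035]); u=np.array([np.cos(np.radians(-1.7)),np.sin(np.radians(-1.7))])
P=np.array([[*(c+u*.04),.064],[*(c+u*.032),.068],[.5706,.002,.062],[*c,.044]])
print((proj(s,P)-[200,180])*3)
E
```

```text
tip tri (array([0.5713, 0.0011, 0.0599]), np.float64(0.0008321618614584007))
[[163.0727 135.7588]
 [149.7083 131.1625]
 [217.0712 133.5457]
 [ 99.0769 169.2388]]
```

>>> jog_arm(deltas=[[[-0.02,0,0,0],[-0.06,0,0.01,0],[-0.12,0,0.02,0],[-0.18,0,0.03,0],[-0.24,0,0.04,0],[-0.28,0,0.04,0],[-0.3,0,0.04,0.04],[-0.3,0,0.04,0.04]]])

```text
t: 17.45
eef_pos: [0.5154, 0.0032, 0.0471]
ee_rot: [-3.142, -0.0, 3.112]
force: [-0.1, 0.3, -1.9]
width: 0.0636
gripper_force: 20.0
```

>>> jog_arm(deltas=[[[0,0,0,0],[0,0,0,0],[0,0,0,0],[0,0,0,0],[0,0,0,0],[0,0,0,0],[0,0,0,0],[0,0,0,0]]])

```text
t: 18.45
eef_pos: [0.5154, 0.0033, 0.0472]
ee_rot: [3.142, 0.0, 3.112]
force: [-0.3, 0.8, -1.8]
width: 0.064
gripper_force: 20.0
```

```bash
python3 go.py 0.5154 0.0035 0.047 178.3;  python3 - <<'E'
from h import *
from station import grab_frame
f=grab_frame("side"); cv2.imwrite("pics/m6.png",crop(f,200,180,110,80,6))
E
```

```text
units [0. 0. 0.] turn 0.01 t 18.45 [0.5154 0.0033 0.0472] [180.     0.   178.33] q [ 0.39  0.29 -0.56 -0.   -0.72 -1.99] F [-0.33  0.8  -1.8 ] w 0.064 19.999890953768045
```

View pics/m6.png

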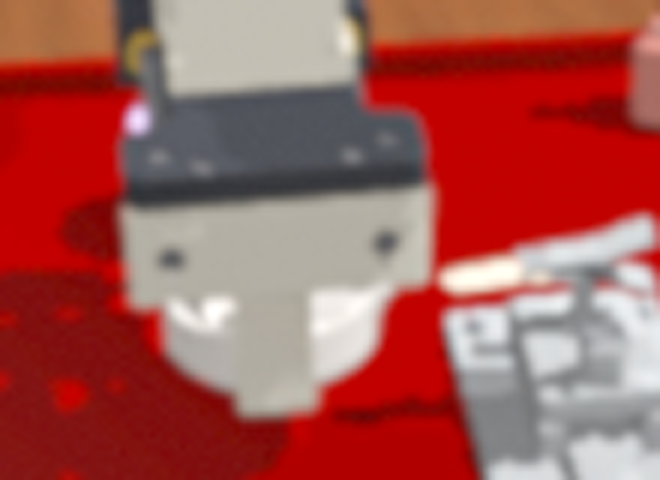

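The dish is held level, with its right side at (385,310), in line with and short of the tip end at (440,280). The TCP is steady at the target and nothing has been touched. Handing in.

```bash
python3 -c "
from station import arm
print(arm.job_done())"
```

```text
the job is handed in; nothing more can be done
None
```

I handed the job in, but no verdict came back. The carriage is clicked home, and the dish is held level with its lip in line with the nail tip and about 15 mm short of it by calculation. The gripper hid the lip and bead in the last pictures, so I last saw the bead in the middle just after the lift.

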